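Batch loose fasteners through a tipping pan into a latched bin

TASK

First push the blue bin's open front door shut until its ball catch holds it fully home. Then put every loose nut and bolt lying on the bench right of the station into the green tipping pan, and only when all of them lie in it lift the pan by its red bar to the red 60 degree mark, keep it there for about two seconds so that everything slides into the bin, and bring the pan back down level. Leave the tape measure beside the parts and the blue-handled pliers where they are.

Things in the scene. Friction and masses are not known exactly. Their poses are not given: they have to be found in the camera images.
- station: fixed batching station, origin on the bench straight below the middle of the pan's pivot; z up, x away from the robot, y to its left, turned by up to 0.12 rad. Blue open-topped bin on the +y side, green pan on the -y side. Grey pivot uprights at x -89 and +89 mm, y 0, are 112 mm high
- bin_in (a point): centre of the bin's floor, 6 mm above the bench, at x 0, y +72 mm in the station's frame, axes alike. Inside of the bin: x -81..81, y -67..67 mm from here; back and far walls reach 125 mm above the bench, the wall under the pan's lip 85 mm; the front (-x) is the door
- mark60 (a point): the red 60 degree tick on a fixed wire quadrant of 120 mm radius about the pivot, at x +95 mm in the station's frame, beside the pan; white ticks at 15, 30, 45, 75 degrees. At 60 degrees the pan's floor line meets it
- door (a joint): angle of the bin door in rad: 0 is shut, up to 1.5 as it swings open toward the robot and to the left; starts at 0.7 to 1.1. It swings lightly and stays where it is left. A spring ball catch resists with a few newtons from about 0.10 rad on and, once the door is pushed past about 0.04, draws it to 0
- door_hinge (a point): on the door's upright hinge axis, 47 mm above the bench; in the station's frame it lies at x -90, y +140 mm
- door_edge (a point): middle of the free edge of the blue door, 118 mm from the hinge axis, 47 mm above the bench. The panel is 118 mm wide, 6 mm thick, hinge axis in its mid plane, 7 to 87 mm above the bench; a black tab on top near the free edge reaches 99 mm. Shut, it lies along the station's y axis
- pan (a joint): tilt of the pan in rad: 0 is level (resting on its stop), growing as the bar is lifted, 1.047 = 60 degrees, end stop 1.45. Stiff hinge (0.8 N m): the pan stays where it is left; lifting it at the bar takes 5 to 8 N, lowering it up to 4 N
- pan_floor (a point): the pan's pivot: middle of the open lip, on the floor's upper face, 105 mm above the bench; axes turn with the pan: x along the pivot, y from the pan toward the bin, z square to the floor. The pan's inside is x -77..77, y -168..0 mm, with walls 36 mm high on three sides and open at the lip, which overhangs the bin by 12 mm
- pan_bar (a point): middle of the red round grip bar, 14 mm thick, 120 mm long, parallel to the pivot, behind the pan's closed end; in the pan_floor frame at y -215, z +18 mm (so 216 mm from the pivot, 123 mm above the bench when level); two arms join it at x -55 and +55 mm; 35 mm free between bar and pan wall
- nut_a: a grey M20 hex nut lying flat, 34 mm across flats, 39 mm across corners, 16 mm high, 50 g; origin at the centre of its underside, x axis square to one pair of flats, z up. May be absent
- nut_b: a grey M20 hex nut lying flat, 34 mm across flats, 39 mm across corners, 16 mm high, 50 g; origin at the centre of its underside, x axis square to one pair of flats, z up. May be absent
- nut_c: a grey M20 hex nut lying flat, 34 mm across flats, 39 mm across corners, 16 mm high, 50 g; origin at the centre of its underside, x axis square to one pair of flats, z up. May be absent
- bolt_a: a grey hex bolt lying on its side, 59 mm long, head 22 mm wide, 20 mm high, 50 g; origin at the middle of its length, at its underside; x along its length. May be absent
- bolt_b: a grey hex bolt lying on its side, 59 mm long, head 22 mm wide, 20 mm high, 50 g; origin at the middle of its length, at its underside; x along its length. May be absent
- bolt_c: a grey hex bolt lying on its side, 59 mm long, head 22 mm wide, 20 mm high, 50 g; origin at the middle of its length, at its underside; x along its length. May be absent
- tape: yellow tape measure lying flat, 73 x 73 x 34 mm, origin under its middle; not to be disturbed
- cutters: blue-handled pliers lying flat, 166 x 57 x 14 mm, origin under the middle; not to be disturbed
Things that resemble listed ones, but are neither listed nor needed, are in the scene too. Leave any black or turquoise look-alike of the nut_b alone.

How it is judged:
By the outcome, as a careful person would: the job done as asked, in the order asked, and still so for the second after the job is handed in, with the robot touching nothing.
Of nut_a, nut_b, nut_c, bolt_a, bolt_b, bolt_c only 4 to 6 are there at a start; the rules pass over those that are not, and their reading is None.
At some moment in a run one of nut_a, nut_b, nut_c, bolt_a, bolt_b, bolt_c may be knocked a few centimetres aside while the robot is not near it.
Once in a run the grip may slacken for a moment while it holds something.
It also fails if it takes over 208 s, if anything falls off the work surface, if the arm or the gripper's body presses on something with over 40 N, if the wrist force passes 120 N, or if a joint passes its speed limit or range.

ROBOT

A 6-joint arm with a two-finger parallel gripper is mounted at the origin on a cart in front of the work surface, level with it; the furniture and walls round the work are solid. World frame = base frame: x ahead of the robot, y to its left, z up, the work surface at z = 0. Lengths are in m, angles in rad, forces in N, time in s.
With the tool pointing down it reaches from about 0.375 to 0.9 m from the base axis. Payload 3.1 kg.
Tool frame: the origin (TCP) lies between the finger pads; the fingertips stand 17 mm ahead of it and the grasp point (between the pads) lies 2 mm behind it (robot.nose_length is the distance from the TCP to the fingertips, in m); z points along the fingers, y is the line along which they close (so a half turn about z gives the same grasp; the last joint's range is limited). The gripper opens to 87 mm and grips with 3 to 60 N. Pads are 19 mm wide; open, the fingers measure 117 mm over their backs; the gripper's body (75 mm by 190 mm) begins 51 mm behind the grasp point.
Start: joints at [-1.339, 0.527, 1.433, -0, 1.181, -0.178], TCP at [0.25, -0.573, 0.24] pointing down, gripper open.
Joint ranges: [-3.08, 3.08], [-0.75, 2.2], [0.22, 2.44], [-1.43, 4.57], [0, 2.65], [-2.85, 2.85]. Speed limits (rad/s): [2.79, 2.79, 3.14, 3.14, 3.14, 3.14].

INTERFACE

Orientations are given as a unit quaternion [x, y, z, w].
In Python, from rig import robot, cams gives the robot as it stands.
- The arm moves only by the shell command python3 -m pendant 'ROWS' [FORCE]. ROWS is JSON, a list of rows, each an object with "jaw": the opening, from 0 (shut) to 1 (fully open); "linear": the shift along the tool's x, y, z in cm, a list of three; "twist": the turn about the tool's z in degrees. A call has 1 to 12 rows; each row shifts and turns the commanded pose from where the row before left it, along the tool's axes as they then stand; what a row does not reach is not made up. A row lasts 1/12 s, in which the tool goes at most 41.7 mm and 7.16 degrees, less where a joint would pass 70% of its speed; a pose out of reach is approached as far as the arm can. A call is refused whole if a number of a shift passes 4.17 or a number of a turn 7.16, either way. A call with a gripper value outside its range is refused whole. The fingers move at their own pace and stop on an object; FORCE is the grip in N (left out, the last holds). Time passes only in rows, so rows that do not move let the fingers close. It gives the time, the measured TCP pose, the force, the opening and the grip force at its end, in the units of the state.
- robot.get_obs(): the state, without advancing time (a new reading comes with each control period).
- cams.camera(name): name is "scene" or "side" or "wrist"; returns a dict with "color" (420x560x3 uint8, blue, green, red), "depth" (420x560 float32, m along the optical axis (not along the pixel's ray), 0 where there is no reading), "fov_y" (degrees; the focal length in pixels is half the picture's height over the tangent of half this angle, whatever the lens; pixels are square), "cx", "cy" (the principal point, pixels), "view" (4x4, takes a point from world to camera coordinates). Camera axes: x right, y down, z forward; pixel columns grow to the right and rows downward; lengths in m; the calibration is good to about 2 mm. The wrist camera is an equidistant fisheye: a pixel r from the principal point sees the ray r / f radians off the axis. A picture is of the moment at which its call begins.
- robot.hand_in(): hands the job in; it is judged then, once.
The state is a dict: "time": time; "q": joint angles; "joint_velocities": joint speeds; "joint_torque": joint torques, N m; "position": TCP position; "tool_rot": TCP orientation; "ft_force": force on the tool from outside, world axes, zero at the start; "moment": the same for the moment, N m; "grip_width": finger opening in m; "grip_force": force on a finger pad.
Only numpy, scipy, OpenCV 4.12 (cv2) and the standard library are available. Lean on these libraries where they do the work, as an engineer would, in place of code of your own. Each camera call takes 0.05 s, during which the arm holds its last target. There are 200 camera calls.

## Working session

There is one attempt and no reset: what is moved stays moved. The work goes in short steps, Python scripts to look and compute and a shell command to move; the robot and the scene stay as the last step left them, time stands still between calls to the robot, and variables do not carry over. Pictures are saved under pics/ and viewed, at most 14 in all, crops included, and the job is handed in when it is done.

```bash
ls; mkdir -p pics
cat > h.py <<'E'
import numpy as np, cv2
from rig import robot, cams
from scipy.spatial.transform import Rotation as R
def cam(n):
    c=cams.camera(n); c['f']=c['color'].shape[0]/2/np.tan(np.radians(c['fov_y'])/2); c['inv']=np.linalg.inv(np.array(c['view'])); c['n']=n; return c
def ray(c,u,v):
    x=np.array([u-c['cx'],v-c['cy']])
    if c['n']=='wrist':
        r=np.hypot(*x); t=r/c['f']; d=np.array([*(x/max(r,1e-9)*np.sin(t)),np.cos(t)])
    else: d=np.array([*(x/c['f']),1.])
    return c['inv'][:3,3], c['inv'][:3,:3]@d
def onz(c,u,v,z):
    o,d=ray(c,u,v); return o+d*(z-o[2])/d[2]
def cloud(c):
    v,u=np.mgrid[:420,:560]; D=c['depth']
    x=np.stack([(u-c['cx'])/c['f']*D,(v-c['cy'])/c['f']*D,D],-1)
    return x@c['inv'][:3,:3].T+c['inv'][:3,3]
E
python3 - <<'E'
from h import *
for n in ['scene','side','wrist']:
    c=cam(n); cv2.imwrite(f'pics/{n}0.png',c['color']); print(n,c['fov_y'],c['inv'].round(3).tolist(),(c['depth']>0).mean())
o=robot.get_obs(); print(o['tool_rot'],o['position'],o['time'],robot.nose_length)
print(R.from_quat(o['tool_rot']).as_matrix().round(3))
E
```

```text
pics
scene 45.74845621690794 [[0.87, -0.306, 0.386, 0.051], [-0.493, -0.539, 0.683, -0.993], [-0.001, -0.785, -0.62, 0.917], [0.0, 0.0, 0.0, 1.0]] 0.9955144557823129
side 56.730094633905225 [[0.999, -0.034, 0.007, 0.545], [-0.026, -0.573, 0.819, -0.94], [-0.024, -0.819, -0.574, 0.69], [0.0, 0.0, 0.0, 1.0]] 0.9725255102040816
wrist 65.70646984690485 [[0.399, -0.886, -0.237, 0.313], [-0.917, -0.387, -0.101, -0.544], [-0.002, 0.257, -0.966, 0.384], [0.0, 0.0, 0.0, 1.0]] 0.9608545918367347
[ 9.78977372e-01  2.03967154e-01 -4.24272768e-05 -8.39090110e-04] [ 0.24948956 -0.57246749  0.23879644] 0.15 0.017
[[ 0.917  0.399 -0.   ]
 [ 0.399 -0.917  0.002]
 [ 0.    -0.002 -1.   ]]
```

View pics/scene0.png

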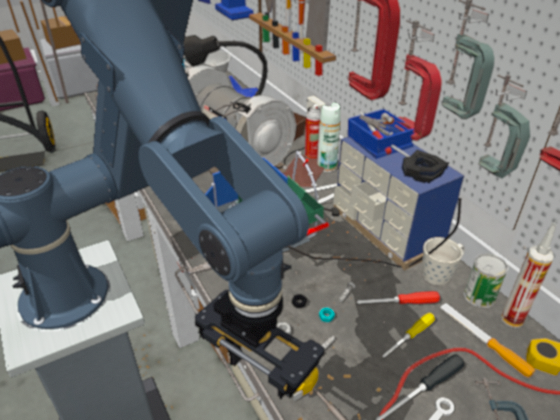

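View pics/side0.png

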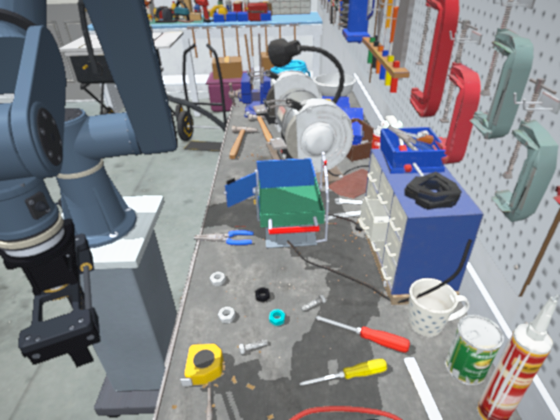

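The side view shows grey nuts at (218,279) and (227,314), and bolts at (253,347) and (314,302). The black look-alike is at (262,295), the turquoise one at (277,317), the tape at (203,363) and the pliers at (230,238). The red bar is at (293,230) and the open door at (240,190). Next I measure these.

Run:
```python
from h import *
c=cam('side'); P=cloud(c); im=c['color']; np.savez('side0.npz',P=P,im=im)
hsv=cv2.cvtColor(im,cv2.COLOR_BGR2HSV)
cv2.imwrite('pics/crop1.png',cv2.resize(im[140:400,170:400],None,fx=2.3,fy=2.3,interpolation=cv2.INTER_CUBIC))
# blobs of height above bench
Z=P[...,2]; reg=np.zeros(Z.shape,bool); reg[250:400,170:340]=1
m=((Z>0.007)&reg).astype(np.uint8)
n,l,s,ce=cv2.connectedComponentsWithStats(m)
for i in range(1,n):
    if s[i,4]<15: continue
    q=P[l==i]; col=im[l==i].mean(0).astype(int); print(s[i],ce[i].round(0),'mid',((q.min(0)+q.max(0))/2).round(3),'size',np.ptp(q,0).round(3),'top',q[:,2].max().round(3),col)
print('bench z',np.median(Z[260:340,240:250]))
# bar red
red=((hsv[...,0]<8)|(hsv[...,0]>172))&(hsv[...,1]>150)&(hsv[...,2]>90); r2=np.zeros_like(red); r2[220:245,255:335]=red[220:245,255:335]
ys,xs=np.where(r2); q=P[r2]; print('bar px',xs.min(),xs.max(),ys.min(),ys.max(),'n',len(xs))
q=q[np.abs(q[:,2]-np.median(q[:,2]))<.015]; print(np.median(q,0).round(3),q.min(0).round(3),q.max(0).round(3)); 
vx,vy,*_=cv2.fitLine(q[:,:2].astype(np.float32),cv2.DIST_HUBER,0,.01,.01).ravel(); print('bar yaw',np.arctan2(vy/vx,1))
b=(hsv[...,0]>100)&(hsv[...,0]<125)&(hsv[...,1]>120); 
for n_,(y0,y1,x0,x1) in dict(door=(165,215,222,258),bin=(155,200,258,325)).items():
    k=np.zeros_like(b);k[y0:y1,x0:x1]=b[y0:y1,x0:x1]; q=P[k]; print(n_,len(q),q.min(0).round(3),q.max(0).round(3))
k=np.zeros_like(b);k[165:215,222:252]=b[165:215,222:252];q=P[k];q=q[(q[:,2]>.01)&(q[:,2]<.084)]
vx,vy,x0,y0=cv2.fitLine(q[:,:2].astype(np.float32),cv2.DIST_HUBER,0,.01,.01).ravel(); print('door dir',vx,vy,x0,y0, q[q[:,0].argmin()].round(3))
```

```text
[295 250  45  25 153] [316. 264.] mid [ 0.61  -0.554  0.353] size [0.131 0.772 0.674] top 0.69 [91 93 95]
[210 272  16  13 138] [217. 278.] mid [ 0.38  -0.25   0.013] size [0.037 0.036 0.012] top 0.019 [215 214 210]
[255 287  15  15 151] [262. 294.] mid [ 0.49  -0.307  0.013] size [0.033 0.037 0.012] top 0.019 [49 45 45]
[301 294  25  16 128] [314. 302.] mid [ 0.606 -0.337  0.015] size [0.056 0.033 0.015] top 0.022 [184 183 180]
[218 307  18  15 175] [226. 314.] mid [ 0.412 -0.362  0.013] size [0.037 0.035 0.012] top 0.019 [218 217 213]
[269 309  16  16 172] [277. 317.] mid [ 0.526 -0.649  0.349] size [0.038 0.583 0.683] top 0.69 [212 208  19]
[316 316  24  10  77] [328. 320.] mid [ 0.601 -0.659  0.349] size [0.112 0.562 0.683] top 0.69 [212 208 202]
[239 339  29  15 167] [251. 346.] mid [ 0.496 -0.686  0.349] size [0.098 0.508 0.683] top 0.69 [201 200 196]
[ 180  344   43   49 1384] [203. 364.] mid [ 0.444 -0.697  0.349] size [0.201 0.486 0.683] top 0.69 [ 74 176 192]
[304 372  36  12 108] [323. 378.] mid [ 0.593 -0.726  0.349] size [0.097 0.427 0.683] top 0.69 [228 225 221]
bench z -8.806723100607261e-05
bar px 269 318 226 233 n 260
[ 0.568 -0.216  0.127] [ 0.511 -0.222  0.12 ] [ 0.627 -0.206  0.133]
bar yaw 0.05657013
door 639 [ 0.373 -0.94   0.009] [0.545 0.144 0.69 ]
bin 1468 [ 0.472 -0.94   0.027] [0.642 0.272 0.69 ]
door dir 0.76674056 0.6419571 0.41064164 0.091542564 [0.373 0.062 0.016]
```

View pics/crop1.png

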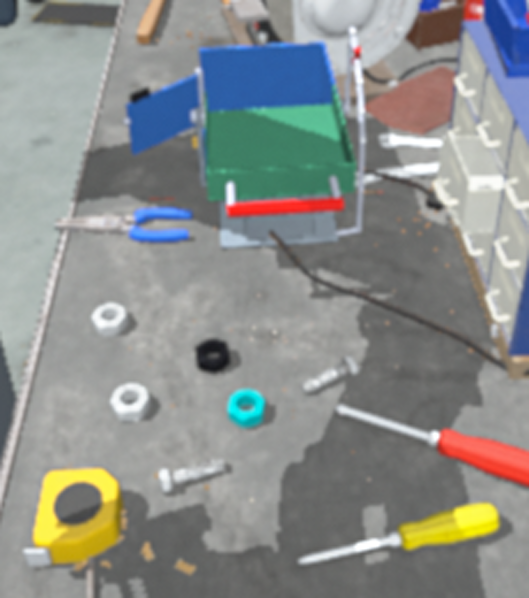

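The crop confirms two grey nuts, two bolts, the tape, the pliers, the black and turquoise look-alikes, and the door open by about 0.93 rad. Hinge comes out near (0.459, 0.137) and the door edge near (0.37, 0.062), which agrees with the 118 mm width. I start with the door.

```bash
python3 -m pendant '[{"jaw":0,"linear":[0,0,0],"twist":-7},{"jaw":0,"linear":[0,0,0],"twist":-7},{"jaw":0,"linear":[0,0,0],"twist":-7},{"jaw":0,"linear":[0,0,0],"twist":-7},{"jaw":0,"linear":[0,0,0],"twist":-7},{"jaw":0,"linear":[0,0,0],"twist":-7},{"jaw":0,"linear":[0,0,0],"twist":-7},{"jaw":0,"linear":[0,0,0],"twist":-7},{"jaw":0,"linear":[0,0,0],"twist":-7},{"jaw":0,"linear":[0,0,0],"twist":-3.5}]' 20
python3 -m pendant '[{"jaw":0,"linear":[4,1.25,0],"twist":0},{"jaw":0,"linear":[4,1.25,0],"twist":0},{"jaw":0,"linear":[4,1.25,0],"twist":0},{"jaw":0,"linear":[4,1.25,0],"twist":0},{"jaw":0,"linear":[4,1.25,0],"twist":0},{"jaw":0,"linear":[4,1.25,0],"twist":0},{"jaw":0,"linear":[4,1.25,0],"twist":0},{"jaw":0,"linear":[4,1.25,0],"twist":0},{"jaw":0,"linear":[4,1.25,0],"twist":0},{"jaw":0,"linear":[4,1.25,0],"twist":0},{"jaw":0,"linear":[4,1.25,0],"twist":0},{"jaw":0,"linear":[4,1.25,0],"twist":0}]'
python3 - <<'E'
from h import *
o=robot.get_obs();print(o['position'],R.from_quat(o['tool_rot']).as_matrix().round(3).tolist(),o['q'])
E
```

```text
time: 1.03
position: [0.2495, -0.5728, 0.2392]
tool_rot: [0.705, 0.709, 0.0, -0.0]
ft_force: [-0.0, 0.1, -0.3]
grip_width: 0.0284
grip_force: 0.0
time: 2.03
position: [0.3986, -0.0937, 0.2397]
tool_rot: [0.707, 0.707, 0.0, 0.0]
ft_force: [0.4, -0.1, 0.4]
grip_width: 0.0001
grip_force: 0.0
[ 0.39857301 -0.09373096  0.23972702] [[-0.0, 1.0, 0.0], [1.0, 0.0, -0.0], [-0.0, 0.0, -1.0]] [-5.05548447e-01  2.36719754e-01  1.94290073e+00  7.52760945e-05
  9.61461389e-01 -5.05612604e-01]
```

```bash
python3 -m pendant '[{"jaw":0,"linear":[3.6,-0.35,0],"twist":0},{"jaw":0,"linear":[3.6,-0.35,0],"twist":0},{"jaw":0,"linear":[3.6,-0.35,0],"twist":0},{"jaw":0,"linear":[3.6,-0.35,0],"twist":0},{"jaw":0,"linear":[3.6,-0.35,0],"twist":0},{"jaw":0,"linear":[3.7,-0.3,0],"twist":0},{"jaw":0,"linear":[0,0,3.5],"twist":0},{"jaw":0,"linear":[0,0,3.5],"twist":0},{"jaw":0,"linear":[0,0,3.5],"twist":0},{"jaw":0,"linear":[0,0,3.5],"twist":0},{"jaw":0,"linear":[0,0,3.3],"twist":0},{"jaw":0,"linear":[0,0,0],"twist":0}]'
python3 - <<'E'
from h import *
a=cam('side')['color'];b=cam('scene')['color']
cv2.imwrite('pics/m2.png',np.vstack([cv2.resize(a[150:350,170:370],(400,400)),cv2.resize(b[250:420,190:390],(400,340))])[:, :]) 
cv2.imwrite('pics/m2.png',np.hstack([cv2.resize(a[150:400,170:370],(400,500)),cv2.resize(b[170:420,200:400],(400,500))]))
E
```

```text
time: 3.03
position: [0.3744, 0.1212, 0.0609]
tool_rot: [0.707, 0.707, -0.005, -0.005]
ft_force: [-1.4, -0.2, -0.3]
grip_width: 0.0007
grip_force: 0.0
```

View pics/m2.png

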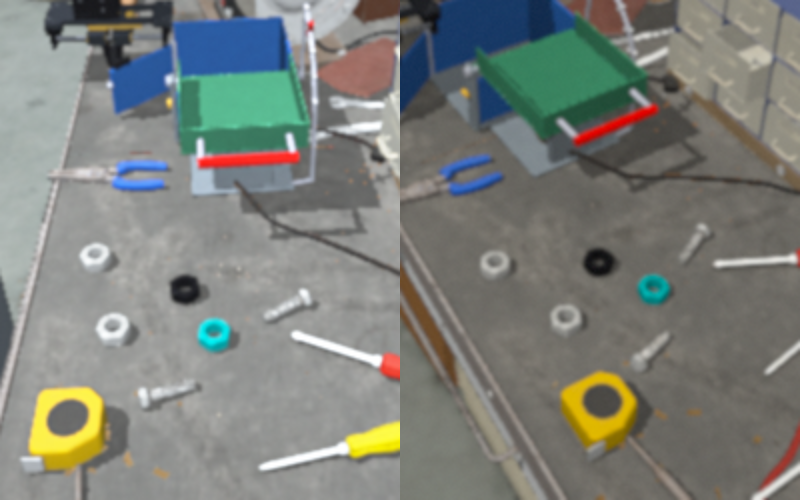

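Both views show exactly four loose parts: two nuts left of centre, and two bolts near (285,305) and (165,392) in the left half. The fingers stand left of the door's outer face, so I push it shut.

```bash
python3 -m pendant '[{"jaw":0,"linear":[-0.7,0.9,0],"twist":0},{"jaw":0,"linear":[-0.7,0.9,0],"twist":0},{"jaw":0,"linear":[-0.7,0.9,0],"twist":0},{"jaw":0,"linear":[-0.7,0.9,0],"twist":0},{"jaw":0,"linear":[-0.7,0.9,0],"twist":0},{"jaw":0,"linear":[-0.7,0.9,0],"twist":0},{"jaw":0,"linear":[-0.7,0.9,0],"twist":0},{"jaw":0,"linear":[-0.7,0.5,0],"twist":0},{"jaw":0,"linear":[0,0,0],"twist":0}]'
python3 -m pendant '[{"jaw":0,"linear":[0,0.4,0],"twist":0},{"jaw":0,"linear":[0,0.4,0],"twist":0},{"jaw":0,"linear":[0,0,0],"twist":0}]'
python3 - <<'E'
from h import *
c=cam('side');P=cloud(c)
cv2.imwrite('pics/m3.png',cv2.resize(c['color'][130:250,200:340],(560,480)))
E
```

```text
time: 3.88
position: [0.4479, 0.0681, 0.0684]
tool_rot: [0.709, 0.705, 0.003, -0.001]
ft_force: [0.1, 27.0, 10.2]
grip_width: 0.0005
grip_force: 16.6
time: 4.13
position: [0.4524, 0.0681, 0.0682]
tool_rot: [0.707, 0.707, 0.0, -0.002]
ft_force: [-4.8, 19.2, 12.7]
grip_width: 0.0003
grip_force: 17.6
```

View pics/m3.png

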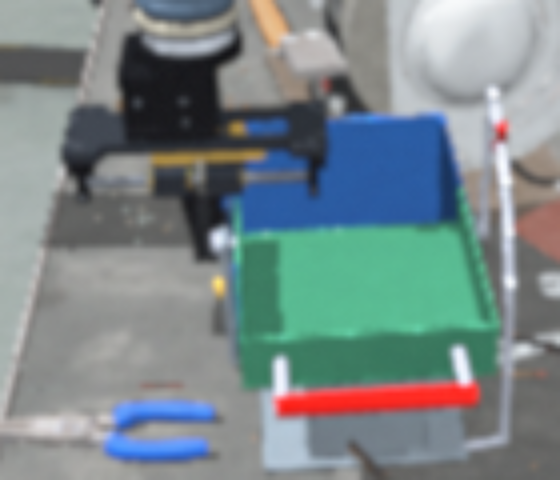

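The door looks closed, but there is a sideways force of about 20 N, so something other than the door is being touched on the tool's -y side. I ease off in +y.

```bash
python3 -m pendant '[{"jaw":0,"linear":[0.5,0,0],"twist":0},{"jaw":0,"linear":[0,0,0],"twist":0}]';python3 -m pendant '[{"jaw":0,"linear":[0.7,0,0],"twist":0},{"jaw":0,"linear":[0,0,0],"twist":0}]'
python3 - <<'E'
from h import *
o=robot.get_obs();print(o['ft_force'],o['moment'])
c=cam('wrist');cv2.imwrite('pics/w3.png',c['color'])
P=np.load('side0.npz');hsv=cv2.cvtColor(P['im'],cv2.COLOR_BGR2HSV);X=P['P']
g=(hsv[...,0]>65)&(hsv[...,0]<90)&(hsv[...,1]>110); g[:, :250]=0;g[:, 335:]=0;g[:150]=0;g[245:]=0
q=X[g];q=q[(q[:,2]<.16)&(q[:,2]>.09)];fl=q[(q[:,2]<.112)];print('pan',np.percentile(q,[1,99],axis=0).round(3),'floor',np.percentile(fl,[1,99],axis=0).round(3))
E
```

```text
time: 4.35
position: [0.452, 0.0708, 0.0676]
tool_rot: [0.706, 0.708, -0.001, -0.002]
ft_force: [-6.6, 2.8, 5.8]
grip_width: 0.0008
grip_force: 3.4
time: 4.52
position: [0.4515, 0.0771, 0.0672]
tool_rot: [0.707, 0.708, -0.002, -0.002]
ft_force: [-7.1, -1.6, 2.8]
grip_width: 0.0005
grip_force: 3.4
[-7.1028519  -1.62203551  2.75466664] [-0.02835603  0.81102985  0.08331301]
pan [[ 0.487 -0.171  0.103]
 [ 0.642  0.012  0.141]] floor [[ 0.487 -0.169  0.103]
 [ 0.639  0.013  0.111]]
```

View pics/w3.png

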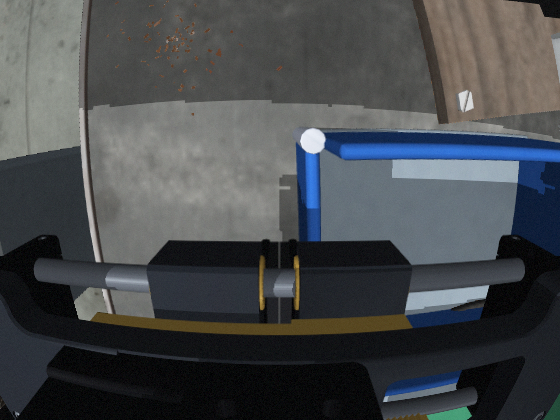

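The wrist view shows the door edge-on, nearly in line with the bin wall (hinge post at (313,141)), with 7 N pressing back. I push a touch more, then retreat and check.

```bash
python3 -m pendant '[{"jaw":0,"linear":[0,0.4,0],"twist":0},{"jaw":0,"linear":[0,0.3,0],"twist":0},{"jaw":0,"linear":[0,0,0],"twist":0}]'; python3 -m pendant '[{"jaw":0,"linear":[0,-1.2,0],"twist":0},{"jaw":0,"linear":[0,-3,0],"twist":0},{"jaw":0,"linear":[0,-3,-1],"twist":0},{"jaw":0,"linear":[0,0,-4],"twist":0},{"jaw":0,"linear":[0,0,-4],"twist":0},{"jaw":0,"linear":[0,0,-4],"twist":0},{"jaw":0,"linear":[0,0,-4],"twist":0},{"jaw":0,"linear":[0,0,0],"twist":0}]'
python3 - <<'E'
from h import *
c=cam('wrist');cv2.imwrite('pics/w4.png',c['color'])
c=cam('scene');P=cloud(c);hsv=cv2.cvtColor(c['color'],cv2.COLOR_BGR2HSV)
b=(hsv[...,0]>100)&(hsv[...,0]<125)&(hsv[...,1]>120)
q=P[b];k=(q[:,0]>.35)&(q[:,0]<.5)&(q[:,1]<.15)&(q[:,1]>0)&(q[:,2]>.01)&(q[:,2]<.083);q=q[k];print(len(q))
if len(q)>20:
    print(np.percentile(q,[2,50,98],axis=0).round(3)); print(cv2.fitLine(q[:,:2].astype(np.float32),cv2.DIST_HUBER,0,.01,.01).ravel())
E
```

```text
time: 4.82
position: [0.4517, 0.0772, 0.0671]
tool_rot: [0.706, 0.708, -0.007, -0.007]
ft_force: [-16.7, -2.3, 13.9]
grip_width: 0.0005
grip_force: 9.5
time: 5.48
position: [0.3951, 0.0764, 0.2445]
tool_rot: [0.707, 0.707, 0.006, 0.008]
ft_force: [0.7, -0.2, -0.4]
grip_width: 0.0004
grip_force: 0.0
431
[[0.462 0.001 0.012]
 [0.466 0.083 0.053]
 [0.499 0.141 0.082]]
[ 0.05518679 -0.998476    0.4656301   0.06132965]
```

View pics/w4.png

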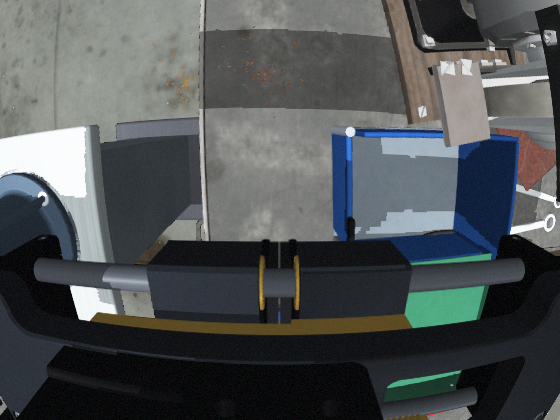

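The door's fitted direction is 0.055 rad against the station's 0.057, so it is shut. Now I locate the parts.

```bash
cat > parts.py <<'E'
from h import *
def find():
    for n in ['side','scene']:
        c=cam(n);P=cloud(c);Z=P[...,2];im=c['color']
        m=(c['depth']>0)&(Z>.006)&(Z<.03)&(P[...,0]>.3)&(P[...,0]<.7)&(P[...,1]<-.2)&(P[...,1]>-.6)
        k,l,s,ce=cv2.connectedComponentsWithStats(m.astype(np.uint8))
        for i in range(1,k):
            if s[i,4]<40: continue
            q=P[l==i];col=im[l==i].mean(0).astype(int)
            t=q[q[:,2]>q[:,2].max()-.005]
            r=cv2.minAreaRect((q[:,:2]*1000).astype(np.float32))
            vx,vy,x0,y0=cv2.fitLine(q[:,:2].astype(np.float32),cv2.DIST_L2,0,.01,.01).ravel()
            tr=cv2.minAreaRect((t[:,:2]*1000).astype(np.float32))
            print(n,ce[i].round(),'top',q[:,2].max().round(3),'rect',np.round(r[0]),np.round(r[1]),'toprect',np.round(tr[0]),np.round(tr[1]),round(tr[2]),'axis',round(np.degrees(np.arctan2(vy,vx))),col)
if __name__=='__main__': find()
E
python3 parts.py
```

```text
side [327. 268.] top 0.027 rect [ 646. -239.] [  8. 131.] toprect [ 648. -240.] [  8. 125.] 57 axis -33 [92 93 95]
side [217. 278.] top 0.019 rect [ 379. -250.] [33. 37.] toprect [ 379. -250.] [33. 33.] 77 axis -66 [206 204 200]
side [262. 294.] top 0.019 rect [ 490. -306.] [34. 35.] toprect [ 490. -306.] [35. 33.] 46 axis -86 [47 43 43]
side [314. 302.] top 0.02 rect [ 607. -342.] [57. 18.] toprect [ 626. -328.] [ 8. 14.] 30 axis 24 [197 196 193]
side [226. 314.] top 0.019 rect [ 411. -364.] [37. 34.] toprect [ 412. -363.] [35. 34.] 60 axis -79 [210 208 204]
side [277. 317.] top 0.018 rect [ 523. -375.] [37. 33.] toprect [ 523. -374.] [36. 33.] 89 axis -86 [205 200  19]
side [342. 325.] top 0.021 rect [ 657. -401.] [ 15. 108.] toprect [ 698. -424.] [ 5. 16.] 17 axis -28 [232 232 246]
side [251. 346.] top 0.02 rect [ 474. -445.] [58. 15.] toprect [ 467. -449.] [39. 13.] 17 axis 22 [193 192 189]
side [205. 385.] top 0.03 rect [ 408. -532.] [91. 94.] toprect [ 389. -510.] [90. 27.] 37 axis -81 [ 85 157 174]
side [347. 372.] top 0.027 rect [ 633. -517.] [136.  25.] toprect [ 677. -512.]
[... 814 characters left out ...]
38 [143 144   6]
scene [413. 331.] top 0.026 rect [ 645. -518.] [114.  24.] toprect [ 679. -515.] [42. 13.] 19 axis 8 [ 49 182 197]
scene [283. 329.] top 0.018 rect [ 414. -364.] [39. 32.] toprect [ 413. -365.] [32. 32.] 59 axis 66 [149 153 154]
scene [324. 346.] top 0.02 rect [ 476. -448.] [59. 20.] toprect [ 453. -455.] [ 8. 12.] 10 axis 21 [145 150 152]
scene [429. 358.] top 0.03 rect [ 642. -589.] [115.  13.] toprect [ 603. -592.] [36.  8.] 13 axis 3 [ 56  63 136]
scene [299. 386.] top 0.03 rect [ 382. -498.] [67. 68.] toprect [ 382. -497.] [66. 66.] 86 axis -43 [ 32 120 143]
scene [332. 408.] top 0.014 rect [ 403. -569.] [12. 63.] toprect [ 403. -575.] [ 8. 50.] 7 axis -82 [114 122 133]
```

Positions: nuts at (0.379,-0.251) and (0.412,-0.364). Bolts at (0.608,-0.340), axis 25°, head at +x, and (0.476,-0.446), axis 21°, head at -x. The sizes fit what was given. First I go to nut 1.

```bash
python3 -m pendant '[{"jaw":0.62,"linear":[-4.1,-0.2,0],"twist":0},{"jaw":0.62,"linear":[-4.1,-0.2,0],"twist":0},{"jaw":0.62,"linear":[-4.1,-0.2,0],"twist":0},{"jaw":0.62,"linear":[-4.1,-0.2,0],"twist":0},{"jaw":0.62,"linear":[-4.1,-0.2,0],"twist":0},{"jaw":0.62,"linear":[-4.1,-0.2,0],"twist":0},{"jaw":0.62,"linear":[-4.1,-0.2,0],"twist":0},{"jaw":0.62,"linear":[-4.1,-0.2,0],"twist":0},{"jaw":0.62,"linear":[0,0,0],"twist":7},{"jaw":0.62,"linear":[0,0,0],"twist":7},{"jaw":0.62,"linear":[0,0,0],"twist":7},{"jaw":0.62,"linear":[0,0,0],"twist":7}]'
python3 -m pendant '[{"jaw":0.62,"linear":[0,0,1.9],"twist":7},{"jaw":0.62,"linear":[0,0,1.9],"twist":7},{"jaw":0.62,"linear":[0,0,1.9],"twist":7},{"jaw":0.62,"linear":[0,0,1.9],"twist":7},{"jaw":0.62,"linear":[0,0,1.9],"twist":7},{"jaw":0.62,"linear":[0,0,1.9],"twist":7},{"jaw":0.62,"linear":[0,0,1.9],"twist":7},{"jaw":0.62,"linear":[0,0,1.9],"twist":7},{"jaw":0.62,"linear":[0,0,1.5],"twist":6},{"jaw":0.62,"linear":[0,0,0],"twist":0}]'
python3 - <<'E'
from h import *
o=robot.get_obs();print(o['position'],R.from_quat(o['tool_rot']).as_matrix().round(3).tolist(),o['q'].round(2) if hasattr(o['q'],'round') else o['q'])
c=cam('wrist');cv2.imwrite('pics/w5.png',c['color'])
E
python3 parts.py | grep -E "^(side|scene) \[2[0-9]"
```

```text
time: 6.68
position: [0.372, -0.2506, 0.2344]
tool_rot: [0.859, 0.512, -0.001, -0.003]
ft_force: [0.1, 0.3, -0.5]
grip_width: 0.0534
grip_force: 0.0
time: 7.52
position: [0.3709, -0.2488, 0.0657]
tool_rot: [1.0, -0.001, -0.003, -0.003]
ft_force: [-0.6, 0.3, -0.1]
grip_width: 0.0541
grip_force: 0.0
[ 0.37090771 -0.24876375  0.06574717] [[1.0, -0.002, -0.006], [-0.002, -1.0, 0.007], [-0.006, -0.007, -1.0]] [-0.84  0.62  2.01 -0.    0.52  0.73]
side [218. 278.] top 0.02 rect [ 380. -251.] [38. 32.] toprect [ 379. -250.] [33. 34.] 34 axis 78 [217 215 211]
side [262. 294.] top 0.018 rect [ 491. -306.] [35. 33.] toprect [ 490. -306.] [33. 34.] 67 axis -85 [41 38 38]
side [226. 314.] top 0.019 rect [ 412. -363.] [34. 35.] toprect [ 412. -363.] [33. 34.] 34 axis -75 [222 221 217]
side [277. 317.] top 0.018 rect [ 524. -376.] [34. 35.] toprect [ 524. -374.] [35. 33.] 89 axis 88 [217 213  20]
side [251. 346.] top 0.021 rect [ 474. -445.] [57. 16.] toprect [ 456. -451.] [19. 14.] 49 axis 22 [205 204 201]
side [205. 385.] top 0.03 rect [ 408. -531.] [91. 93.] toprect [ 386. -512.] [84. 24.] 32 axis -82 [ 92 167 185]
scene [299. 300.] top 0.018 rect [ 491. -308.] [38. 34.] toprect [ 490. -309.] [33. 33.] 39 axis 54 [24 24 24]
scene [247. 304.] top 0.017 rect [ 375. -254.] [24. 37.] toprect [ 376. -255.] [24. 36.] 35 axis -48 [158 163 164]
scene [283. 329.] top 0.018 rect [ 412. -365.] [35. 34.] toprect [ 412. -365.] [35. 33.] 21 axis 60 [158 164 164]
scene [299. 386.] top 0.03 rect [ 367. -509.] [58. 77.] toprect [ 366. -507.] [52. 76.] 52 axis -42 [ 34 126 150]
```

View pics/w5.png

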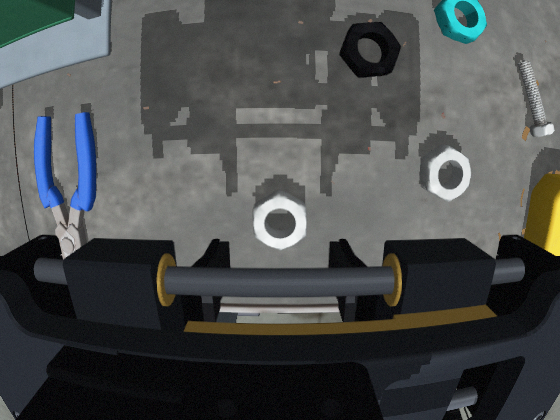

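The wrist view shows the nut centred between the fingers at (279,221), about 8 mm ahead in x. I descend and grip.

```bash
python3 -m pendant '[{"jaw":0.62,"linear":[0.8,0.2,1],"twist":0},{"jaw":0.62,"linear":[0,0,1.8],"twist":0},{"jaw":0.62,"linear":[0,0,1.7],"twist":0},{"jaw":0.62,"linear":[0,0,0],"twist":0},{"jaw":0,"linear":[0,0,0],"twist":0},{"jaw":0,"linear":[0,0,0],"twist":0},{"jaw":0,"linear":[0,0,0],"twist":0},{"jaw":0,"linear":[0,0,0],"twist":0},{"jaw":0,"linear":[0,0,0],"twist":0}]' 35;  python3 -m pendant '[{"jaw":0,"linear":[0,0,-2],"twist":0},{"jaw":0,"linear":[0,0,-4],"twist":0},{"jaw":0,"linear":[0,0,-4],"twist":0},{"jaw":0,"linear":[0,0,-4],"twist":0},{"jaw":0,"linear":[0,0,-4],"twist":0},{"jaw":0,"linear":[0,0,0],"twist":0}]'
```

```text
time: 8.42
position: [0.3813, -0.2529, 0.0255]
tool_rot: [1.0, 0.0, 0.001, 0.001]
ft_force: [-0.0, 0.3, 5.1]
grip_width: 0.0326
grip_force: 35.0
time: 8.92
position: [0.3842, -0.2557, 0.2116]
tool_rot: [1.0, 0.001, 0.005, 0.006]
ft_force: [0.4, -1.1, -1.4]
grip_width: 0.033
grip_force: 35.0
```

```bash
python3 -m pendant '[{"jaw":0,"linear":[2.8,-2.9,0],"twist":0},{"jaw":0,"linear":[2.8,-2.9,0],"twist":0},{"jaw":0,"linear":[2.8,-2.9,0],"twist":0},{"jaw":0,"linear":[2.8,-2.9,0],"twist":0},{"jaw":0,"linear":[2.8,-2.9,0],"twist":0},{"jaw":0,"linear":[0,0,2.5],"twist":0},{"jaw":0,"linear":[0,0,2.5],"twist":0},{"jaw":0,"linear":[0,0,0],"twist":0}]'
```

```text
time: 9.58
position: [0.518, -0.1052, 0.1506]
tool_rot: [1.0, 0.001, -0.004, -0.002]
ft_force: [-1.1, 0.4, -0.6]
grip_width: 0.0326
grip_force: 35.0
```

```bash
python3 -m pendant '[{"jaw":0,"linear":[0,0,1.3],"twist":0},{"jaw":0,"linear":[0,0,0],"twist":0}]'; python3 -m pendant '[{"jaw":0.62,"linear":[0,0,0],"twist":0},{"jaw":0.62,"linear":[0,0,0],"twist":0},{"jaw":0.62,"linear":[0,0,0],"twist":0},{"jaw":0.62,"linear":[0,0,-4],"twist":0},{"jaw":0.62,"linear":[0,0,-4],"twist":0},{"jaw":0.62,"linear":[-1.5,3.7,0],"twist":0},{"jaw":0.62,"linear":[-1.5,3.7,0],"twist":0},{"jaw":0.62,"linear":[-1.5,3.7,0],"twist":0},{"jaw":0.62,"linear":[-1.5,3.7,0],"twist":0},{"jaw":0.62,"linear":[-1.5,3.7,0],"twist":0},{"jaw":0.62,"linear":[-1.5,3.7,0],"twist":0},{"jaw":0.62,"linear":[-1.5,3.7,0],"twist":0}]';  python3 -m pendant '[{"jaw":0.62,"linear":[0,0,4],"twist":0},{"jaw":0.62,"linear":[0,0,4],"twist":0},{"jaw":0.62,"linear":[0,0,4],"twist":0},{"jaw":0.62,"linear":[0,0,2],"twist":0},{"jaw":0.62,"linear":[0,0,0],"twist":0}]'; python3 parts.py | grep -E "^(side|scene) \[2[0-9]|toprect \[ 5.. -[12]"
python3 - <<'E'
from h import *
P=cloud(cam('side'))
m=(P[...,2]>.112)&(P[...,2]<.135)&(P[...,0]>.495)&(P[...,0]<.632)&(P[...,1]>-.155)&(P[...,1]<.01)
q=P[m];print(len(q),np.median(q,0),q.min(0),q.max(0))
E
```

```text
time: 9.75
position: [0.5195, -0.1072, 0.1403]
tool_rot: [1.0, 0.0, -0.002, -0.001]
ft_force: [-0.1, -0.2, -0.5]
grip_width: 0.0326
grip_force: 35.0
time: 10.75
position: [0.415, -0.3686, 0.2228]
tool_rot: [1.0, 0.0, 0.001, 0.001]
ft_force: [1.2, 0.4, -0.0]
grip_width: 0.0538
grip_force: 0.0
time: 11.17
position: [0.4138, -0.3646, 0.078]
tool_rot: [1.0, -0.0, -0.003, -0.003]
ft_force: [0.1, -0.1, -0.4]
grip_width: 0.0541
grip_force: 0.0
side [262. 294.] top 0.019 rect [ 490. -307.] [34. 35.] toprect [ 491. -307.] [32. 35.] 61 axis -88 [43 40 39]
side [227. 316.] top 0.019 rect [ 414. -365.] [34. 29.] toprect [ 414. -368.] [33. 24.] 24 axis 24 [220 218 215]
side [277. 317.] top 0.018 rect [ 524. -375.] [34. 35.] toprect [ 525. -375.] [33. 35.] 47 axis 86 [178 173  17]
side [251. 346.] top 0.022 rect [ 475. -445.] [57. 16.] toprect [ 452. -453.] [ 7. 13.] 17 axis 22 [183 182 179]
side [205. 385.] top 0.03 rect [ 407. -536.] [90. 93.] toprect [ 388. -510.] [90. 27.] 36 axis -82 [ 94 171 189]
scene [283. 330.] top 0.018 rect [ 411. -364.] [35. 34.] toprect [ 413. -365.] [32. 32.] 61 axis 78 [159 165 165]
scene [299. 386.] top 0.03 rect [ 366. -506.] [60. 78.] toprect [ 365. -505.] [58. 77.] 47 axis -47 [ 36 129 152]
114 [ 0.51751073 -0.1124453   0.11964368] [ 0.49903761 -0.1279314   0.1122098 ] [ 0.53565905 -0.08996761  0.12384282]
```

Nut 1 lies in the pan at (0.518,-0.110), and the tool stands over nut 2.

```bash
python3 -m pendant '[{"jaw":0.62,"linear":[0,0,2],"twist":0},{"jaw":0.62,"linear":[0,0,2],"twist":0},{"jaw":0.62,"linear":[0,0,1.6],"twist":0},{"jaw":0.62,"linear":[0,0,0],"twist":0},{"jaw":0,"linear":[0,0,0],"twist":0},{"jaw":0,"linear":[0,0,0],"twist":0},{"jaw":0,"linear":[0,0,0],"twist":0},{"jaw":0,"linear":[0,0,0],"twist":0},{"jaw":0,"linear":[0,0,0],"twist":0}]' 35;  python3 -m pendant '[{"jaw":0,"linear":[0,0,-2],"twist":0},{"jaw":0,"linear":[0,0,-4],"twist":0},{"jaw":0,"linear":[0,0,-4],"twist":0},{"jaw":0,"linear":[0,0,-4],"twist":0},{"jaw":0,"linear":[0,0,-4],"twist":0},{"jaw":0,"linear":[0,0,0],"twist":0}]'
```

```text
time: 12.07
position: [0.4167, -0.3672, 0.0269]
tool_rot: [1.0, 0.0, 0.001, 0.001]
ft_force: [0.9, 1.1, 6.3]
grip_width: 0.0323
grip_force: 35.0
time: 12.57
position: [0.4193, -0.3705, 0.2138]
tool_rot: [1.0, 0.0, 0.005, 0.007]
ft_force: [0.4, -0.1, 0.2]
grip_width: 0.0323
grip_force: 35.0
```

```bash
python3 -m pendant '[{"jaw":0,"linear":[2.4,-3.65,0],"twist":0},{"jaw":0,"linear":[2.4,-3.65,0],"twist":0},{"jaw":0,"linear":[2.4,-3.65,0],"twist":0},{"jaw":0,"linear":[2.4,-3.65,0],"twist":0},{"jaw":0,"linear":[2.4,-3.65,0],"twist":0},{"jaw":0,"linear":[2.4,-3.65,0],"twist":0},{"jaw":0,"linear":[2.4,-3.65,0],"twist":0},{"jaw":0,"linear":[0,0,2.5],"twist":0},{"jaw":0,"linear":[0,0,2.5],"twist":0},{"jaw":0,"linear":[0,0,1.5],"twist":0},{"jaw":0,"linear":[0,0,0],"twist":0}]'
```

```text
time: 13.48
position: [0.5735, -0.1211, 0.1368]
tool_rot: [1.0, 0.001, -0.004, -0.002]
ft_force: [0.9, 0.7, -0.7]
grip_width: 0.0322
grip_force: 35.0
```

```bash
python3 -m pendant '[{"jaw":0.5,"linear":[0,0,0.2],"twist":0},{"jaw":0.5,"linear":[0,0,0],"twist":0},{"jaw":0.5,"linear":[0,0,0],"twist":0},{"jaw":0.5,"linear":[0,0,-4],"twist":0},{"jaw":0.5,"linear":[0,0,-4],"twist":0}]'; python3 -m pendant '[{"jaw":0.5,"linear":[-1.1,3.6,0],"twist":0},{"jaw":0.5,"linear":[-1.1,3.6,0],"twist":0},{"jaw":0.5,"linear":[-1.1,3.6,0],"twist":0},{"jaw":0.5,"linear":[-1.1,3.6,0],"twist":0},{"jaw":0.5,"linear":[-1.1,3.6,0],"twist":0},{"jaw":0.5,"linear":[-1.1,3.6,0],"twist":0},{"jaw":0.5,"linear":[-1.1,3.6,0],"twist":0},{"jaw":0.5,"linear":[-1.1,3.6,0],"twist":0},{"jaw":0.5,"linear":[-1.0,3.6,0],"twist":0}]';python3 -m pendant '[{"jaw":0.5,"linear":[0,0,4],"twist":-7},{"jaw":0.5,"linear":[0,0,4],"twist":-7},{"jaw":0.5,"linear":[0,0,4],"twist":-7},{"jaw":0.5,"linear":[0,0,2],"twist":0},{"jaw":0.5,"linear":[0,0,0],"twist":0},{"jaw":0.5,"linear":[0,0,0],"twist":0}]';  python3 parts.py | grep -E "^(side|scene) \[(2|3[0-2])"
python3 - <<'E'
from h import *
o=robot.get_obs();print(o['position'],R.from_quat(o['tool_rot']).as_matrix().round(3)[:2,0])
P=cloud(cam('side'))
m=(P[...,2]>.112)&(P[...,2]<.135)&(P[...,0]>.495)&(P[...,0]<.632)&(P[...,1]>-.155)&(P[...,1]<.01)
q=P[m];print(len(q),np.median(q,0),q.min(0),q.max(0))
cv2.imwrite('pics/w6.png',cam('wrist')['color'])
E
```

```text
time: 13.9
position: [0.5747, -0.1227, 0.218]
tool_rot: [1.0, -0.0, -0.002, -0.001]
ft_force: [1.0, -1.5, 0.5]
grip_width: 0.0432
grip_force: 0.0
time: 14.65
position: [0.4775, -0.4493, 0.2204]
tool_rot: [1.0, -0.0, 0.001, 0.001]
ft_force: [0.7, 0.4, 0.2]
grip_width: 0.0433
grip_force: 0.0
time: 15.15
position: [0.4782, -0.4472, 0.0787]
tool_rot: [0.983, 0.182, -0.0, -0.0]
ft_force: [0.5, -0.6, 0.4]
grip_width: 0.0434
grip_force: 0.0
side [326. 268.] top 0.027 rect [ 646. -239.] [  9. 132.] toprect [ 645. -238.] [  9. 129.] 57 axis -33 [101 103 105]
side [267. 292.] top 0.019 rect [ 502. -305.] [10. 24.] toprect [ 502. -305.] [ 8. 25.] 9 axis -76 [53 49 49]
side [314. 302.] top 0.022 rect [ 606. -339.] [57. 16.] toprect [ 626. -328.] [ 7. 11.] 27 axis 24 [204 203 200]
side [248. 347.] top 0.02 rect [ 475. -450.] [56. 15.] toprect [ 452. -454.] [ 8. 14.] 19 axis 19 [196 194 191]
side [205. 385.] top 0.03 rect [ 408. -530.] [90. 93.] toprect [ 388. -510.] [90. 27.] 36 axis -81 [ 94 171 189]
scene [296. 302.] top 0.017 rect [ 480. -309.] [16. 32.] toprect [ 478. -308.] [12. 27.] 1 axis -88 [31 30 30]
scene [324. 346.] top 0.02 rect [ 476. -449.] [60. 21.] toprect [ 462. -449.] [31. 13.] 31 axis 21 [160 166 168]
scene [299. 387.] top 0.03 rect [ 373. -506.] [62. 76.] toprect [ 367. -507.] [55. 77.] 53 axis -45 [ 40 133 158]
[ 0.47967194 -0.44866184  0.08127559] [0.933 0.359]
88 [ 0.56671864 -0.11929139  0.12062401] [ 0.51727239 -0.13839585  0.11223166] [ 0.58681134 -0.10696858  0.12364685]
```

View pics/w6.png

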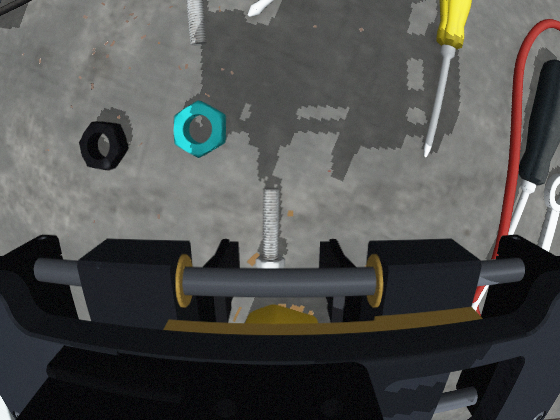

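The bolt's shaft lies at column 270, parallel to the fingers and nearly centred, with the head toward the tool. I grip it.

```bash
python3 -m pendant '[{"jaw":0.5,"linear":[-0.6,-0.2,2],"twist":0},{"jaw":0.5,"linear":[0,0,2],"twist":0},{"jaw":0.5,"linear":[0,0,1.8],"twist":0},{"jaw":0.5,"linear":[0,0,0],"twist":0},{"jaw":0,"linear":[0,0,0],"twist":0},{"jaw":0,"linear":[0,0,0],"twist":0},{"jaw":0,"linear":[0,0,0],"twist":0},{"jaw":0,"linear":[0,0,0],"twist":0},{"jaw":0,"linear":[0,0,0],"twist":0}]' 35;  python3 -m pendant '[{"jaw":0,"linear":[0,0,-2],"twist":7},{"jaw":0,"linear":[0,0,-4],"twist":7},{"jaw":0,"linear":[0,0,-4],"twist":7},{"jaw":0,"linear":[0,0,-4],"twist":0},{"jaw":0,"linear":[0,0,-4],"twist":0},{"jaw":0,"linear":[0,0,0],"twist":0},{"jaw":0,"linear":[0,0,0],"twist":0}]'
```

```text
time: 16.1
position: [0.4725, -0.4475, 0.0218]
tool_rot: [0.983, 0.183, 0.0, 0.001]
ft_force: [-0.2, 0.4, 5.1]
grip_width: 0.0181
grip_force: 16.8
time: 16.68
position: [0.4734, -0.4487, 0.2046]
tool_rot: [1.0, 0.0, 0.002, 0.003]
ft_force: [-0.8, 0.1, -1.3]
grip_width: 0.0169
grip_force: 34.7
```

```bash
python3 -m pendant '[{"jaw":0,"linear":[0.87,-3.85,0],"twist":0},{"jaw":0,"linear":[0.87,-3.85,0],"twist":0},{"jaw":0,"linear":[0.87,-3.85,0],"twist":0},{"jaw":0,"linear":[0.87,-3.85,0],"twist":0},{"jaw":0,"linear":[0.87,-3.85,0],"twist":0},{"jaw":0,"linear":[0.87,-3.85,0],"twist":0},{"jaw":0,"linear":[0.87,-3.85,0],"twist":0},{"jaw":0,"linear":[0.87,-3.85,0],"twist":0},{"jaw":0,"linear":[0.87,-3.85,0],"twist":0},{"jaw":0,"linear":[0.87,-3.85,0],"twist":0},{"jaw":0,"linear":[0,0,2.5],"twist":0},{"jaw":0,"linear":[0,0,2.5],"twist":0}]'; python3 -m pendant '[{"jaw":0,"linear":[0,0,0],"twist":0},{"jaw":0,"linear":[0,0,0],"twist":0}]'
```

```text
time: 17.68
position: [0.5591, -0.0591, 0.1499]
tool_rot: [1.0, 0.003, 0.001, 0.0]
ft_force: [0.5, 0.3, -0.2]
grip_width: 0.0173
grip_force: 34.7
time: 17.85
position: [0.5567, -0.0613, 0.1483]
tool_rot: [1.0, 0.0, -0.003, -0.001]
ft_force: [1.0, -1.2, -0.0]
grip_width: 0.017
grip_force: 34.7
```

```bash
python3 -m pendant '[{"jaw":0,"linear":[0,0,1.5],"twist":0},{"jaw":0,"linear":[0,0,0],"twist":0},{"jaw":0.35,"linear":[0,0,0],"twist":0},{"jaw":0.35,"linear":[0,0,0],"twist":0},{"jaw":0.35,"linear":[0,0,0],"twist":0},{"jaw":0.35,"linear":[0,0,-4],"twist":0},{"jaw":0.35,"linear":[0,0,-4],"twist":0}]'; python3 -m pendant '[{"jaw":0.35,"linear":[0.7,3.46,0],"twist":0},{"jaw":0.35,"linear":[0.7,3.46,0],"twist":0},{"jaw":0.35,"linear":[0.7,3.46,0],"twist":0},{"jaw":0.35,"linear":[0.7,3.46,0],"twist":0},{"jaw":0.35,"linear":[0.7,3.46,0],"twist":0},{"jaw":0.35,"linear":[0.7,3.46,0],"twist":0},{"jaw":0.35,"linear":[0.7,3.46,0],"twist":0},{"jaw":0.35,"linear":[0.7,3.46,0],"twist":0},{"jaw":0.35,"linear":[0,0,4],"twist":-7},{"jaw":0.35,"linear":[0,0,4],"twist":-7},{"jaw":0.35,"linear":[0,0,4],"twist":-7},{"jaw":0.35,"linear":[0,0,1],"twist":-4}]';python3 -m pendant '[{"jaw":0.35,"linear":[0,0,0],"twist":0},{"jaw":0.35,"linear":[0,0,0],"twist":0}]';  python3 parts.py | grep -E "^(side|scene) \[(2|3[0-4])"
python3 - <<'E'
from h import *
o=robot.get_obs();print(o['position'],R.from_quat(o['tool_rot']).as_matrix().round(3)[:2,0])
P=cloud(cam('side'))
m=(P[...,2]>.112)&(P[...,2]<.135)&(P[...,0]>.495)&(P[...,0]<.632)&(P[...,1]>-.155)&(P[...,1]<.01)
n,l,s,c=cv2.connectedComponentsWithStats(m.astype(np.uint8))
for i in range(1,n):
    if s[i,4]>20: q=P[l==i];print(len(q),np.median(q,0),q.min(0),q.max(0))
cv2.imwrite('pics/w7.png',cam('wrist')['color'])
E
```

```text
time: 18.43
position: [0.5571, -0.0619, 0.2146]
tool_rot: [1.0, 0.0, -0.003, -0.001]
ft_force: [1.4, -0.4, 0.8]
grip_width: 0.0296
grip_force: 0.0
time: 19.43
position: [0.611, -0.3368, 0.0792]
tool_rot: [0.976, 0.219, -0.004, -0.004]
ft_force: [-0.5, 0.7, 0.1]
grip_width: 0.0301
grip_force: 0.0
time: 19.6
position: [0.6151, -0.3392, 0.0857]
tool_rot: [0.976, 0.216, 0.0, -0.0]
ft_force: [0.0, 0.8, -0.1]
grip_width: 0.0305
grip_force: 0.0
side [262. 294.] top 0.018 rect [ 490. -306.] [33. 37.] toprect [ 490. -306.] [35. 33.] 85 axis -80 [51 48 47]
side [314. 302.] top 0.021 rect [ 606. -341.] [57. 17.] toprect [ 627. -327.] [15. 13.] 77 axis 24 [210 209 206]
side [277. 317.] top 0.019 rect [ 523. -375.] [37. 33.] toprect [ 524. -375.] [34. 33.] 27 axis -87 [217 212  21]
side [342. 325.] top 0.023 rect [ 658. -401.] [ 16. 108.] toprect [ 698. -426.] [ 3. 12.] 1 axis -29 [231 232 248]
side [205. 385.] top 0.03 rect [ 407. -534.] [91. 93.] toprect [ 388. -509.] [90. 28.] 37 axis -82 [ 92 168 186]
side [347. 372.] top 0.026 rect [ 634. -522.] [136.  25.] toprect [ 678. -513.] [46. 18.] 16
[... 517 characters left out ...]
 [34. 35.] toprect [ 524. -376.] [35. 32.] 84 axis 52 [154 156   6]
scene [299. 386.] top 0.03 rect [ 367. -509.] [57. 77.] toprect [ 364. -508.] [52. 75.] 51 axis -47 [ 34 129 153]
scene [331. 407.] top 0.014 rect [ 401. -568.] [12. 64.] toprect [ 400. -572.] [ 9. 55.] 10 axis -82 [123 132 143]
[ 0.61659285 -0.34005977  0.0881566 ] [0.907 0.422]
88 [ 0.55749556 -0.06537286  0.11701037] [ 0.53324249 -0.07429469  0.1121421 ] [ 0.59023372 -0.05743908  0.12616247]
119 [ 0.51752022 -0.11361921  0.11944332] [ 0.49922429 -0.1273304   0.11222395] [ 0.53566462 -0.09016684  0.1243199 ]
78 [ 0.56874148 -0.11740091  0.12048274] [ 0.55072331 -0.13762552  0.11202409] [ 0.5867677  -0.10620294  0.12368257]
```

View pics/w7.png

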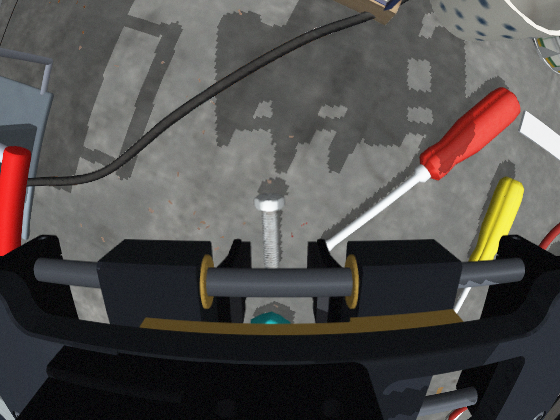

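All three parts are in the pan. The remaining bolt (column 268) sits about 4 mm toward tool -y, and shifting that way also clears the red screwdriver's tip.

```bash
python3 -m pendant '[{"jaw":0.35,"linear":[-0.4,-0.4,0],"twist":0},{"jaw":0.35,"linear":[0,0,2.3],"twist":0},{"jaw":0.35,"linear":[0,0,2.1],"twist":0},{"jaw":0.35,"linear":[0,0,2.1],"twist":0},{"jaw":0.35,"linear":[0,0,0],"twist":0},{"jaw":0,"linear":[0,0,0],"twist":0},{"jaw":0,"linear":[0,0,0],"twist":0},{"jaw":0,"linear":[0,0,0],"twist":0},{"jaw":0,"linear":[0,0,0],"twist":0},{"jaw":0,"linear":[0,0,0],"twist":0}]' 35;  python3 -m pendant '[{"jaw":0,"linear":[0,0,-2],"twist":7},{"jaw":0,"linear":[0,0,-4],"twist":7},{"jaw":0,"linear":[0,0,-4],"twist":7},{"jaw":0,"linear":[0,0,-4],"twist":4},{"jaw":0,"linear":[0,0,-4],"twist":0},{"jaw":0,"linear":[0,0,0],"twist":0},{"jaw":0,"linear":[0,0,0],"twist":0}]'
```

```text
time: 20.63
position: [0.6103, -0.3373, 0.0221]
tool_rot: [0.976, 0.217, 0.001, 0.001]
ft_force: [-0.4, 0.1, 4.4]
grip_width: 0.0166
grip_force: 34.8
time: 21.22
position: [0.6113, -0.3381, 0.2048]
tool_rot: [1.0, 0.0, 0.003, 0.002]
ft_force: [0.6, -0.4, -1.0]
grip_width: 0.0168
grip_force: 34.8
```

```bash
python3 -m pendant '[{"jaw":0,"linear":[-0.12,-3.8,0],"twist":0},{"jaw":0,"linear":[-0.12,-3.8,0],"twist":0},{"jaw":0,"linear":[-0.12,-3.8,0],"twist":0},{"jaw":0,"linear":[-0.12,-3.8,0],"twist":0},{"jaw":0,"linear":[-0.12,-3.8,0],"twist":0},{"jaw":0,"linear":[-0.12,-3.8,0],"twist":0},{"jaw":0,"linear":[-0.12,-3.8,0],"twist":0},{"jaw":0,"linear":[-0.12,-3.6,0],"twist":0},{"jaw":0,"linear":[0,0,2.5],"twist":0},{"jaw":0,"linear":[0,0,2.5],"twist":0},{"jaw":0,"linear":[0,0,0],"twist":0},{"jaw":0,"linear":[0,0,0],"twist":0}]'
```

```text
time: 22.22
position: [0.5976, -0.0343, 0.148]
tool_rot: [1.0, 0.0, -0.003, -0.001]
ft_force: [0.5, -0.1, 0.0]
grip_width: 0.0166
grip_force: 34.8
```

```bash
python3 -m pendant '[{"jaw":0,"linear":[0.3,0,1.5],"twist":0},{"jaw":0,"linear":[0,0,0],"twist":0},{"jaw":0.27,"linear":[0,0,0],"twist":0},{"jaw":0.27,"linear":[0,0,0],"twist":0},{"jaw":0.27,"linear":[0,0,0],"twist":0},{"jaw":0.27,"linear":[0,0,-4],"twist":0},{"jaw":0.27,"linear":[0,0,-4],"twist":0},{"jaw":0.4,"linear":[-0.7,3.6,0],"twist":0},{"jaw":0.4,"linear":[-0.7,3.6,0],"twist":0},{"jaw":0.4,"linear":[-0.7,3.6,0],"twist":0},{"jaw":0.4,"linear":[-0.7,3.6,0],"twist":0},{"jaw":0.4,"linear":[-0.3,3.6,0],"twist":-3.2}]'; python3 -m pendant '[{"jaw":0.4,"linear":[0,0,0],"twist":0},{"jaw":0.4,"linear":[0,0,0],"twist":0}]'; python3 parts.py | grep -E "^(side|scene) \[(2|3[0-4])"
python3 - <<'E'
from h import *
o=robot.get_obs();print(o['position'],R.from_quat(o['tool_rot']).as_matrix().round(3)[:2,0])
c=cam('side');P=cloud(c)
m=(P[...,2]>.112)&(P[...,2]<.135)&(P[...,0]>.495)&(P[...,0]<.632)&(P[...,1]>-.155)&(P[...,1]<.01)
n,l,s,ce=cv2.connectedComponentsWithStats(m.astype(np.uint8))
for i in range(1,n):
    if s[i,4]>20: q=P[l==i];print(len(q),np.median(q,0),q.min(0),q.max(0))
a=cam('scene')['color']
cv2.imwrite('pics/m8.png',np.hstack([cv2.resize(c['color'][140:260,210:350],(400,343)),cv2.resize(a[150:270,210:350],(400,343))]))
E
```

```text
time: 23.22
position: [0.5711, -0.2165, 0.2169]
tool_rot: [1.0, 0.029, 0.0, 0.0]
ft_force: [-0.2, -0.2, 0.2]
grip_width: 0.0346
grip_force: 0.0
time: 23.38
position: [0.5719, -0.2174, 0.2165]
tool_rot: [1.0, 0.026, 0.001, 0.0]
ft_force: [-0.5, 1.0, 0.2]
grip_width: 0.0348
grip_force: 0.0
side [326. 268.] top 0.026 rect [ 646. -239.] [ 10. 131.] toprect [ 646. -239.] [  9. 131.] 57 axis -33 [96 97 99]
side [262. 294.] top 0.018 rect [ 491. -307.] [35. 35.] toprect [ 491. -306.] [34. 35.] 72 axis -87 [49 45 45]
side [277. 317.] top 0.019 rect [ 523. -375.] [34. 34.] toprect [ 523. -375.] [34. 33.] 30 axis -85 [212 207  20]
side [341. 325.] top 0.022 rect [ 658. -401.] [ 15. 108.] toprect [ 696. -425.] [ 7. 14.] 0 axis -28 [235 235 248]
side [205. 385.] top 0.03 rect [ 408. -531.] [91. 93.] toprect [ 386. -512.] [85. 24.] 33 axis -81 [ 89 163 180]
side [347. 372.] top 0.027 rect [ 633. -515.] [137.  25.] toprect [ 689. -511.] [28. 18.] 21 axis 8 [112 241 245]
side [349. 409.] top 0.03 rect [ 644. -588.] [112.  13.] toprect [ 608. -590.] [41.  8.] 10 axis 3 [ 83  89 193]
scene [337. 258.] top 0.026 rect [ 646. -239.] [ 13. 133.] toprect [ 645. -240.] [ 10. 122.] 57 axis -33 [63 69 75]
scene [299. 300.] top 0.018 rect [ 491. -308.] [40. 34.] toprect [ 490. -309.] [33. 30.] 10 axis 60 [30 29 30]
scene [327. 314.] top 0.018 rect [ 523. -378.] [37. 34.] toprect [ 524. -378.] [32. 33.] 4 axis 55 [150 152   6]
scene [299. 387.] top 0.03 rect [ 367. -508.] [57. 78.] toprect [ 366. -508.] [55. 76.] 53 axis -43 [ 36 123 146]
scene [333. 408.] top 0.012 rect [ 402. -575.] [12. 50.] toprect [ 403. -578.] [11. 43.] 5 axis -82 [119 128 139]
[ 0.57183072 -0.21451008  0.21602773] [0.998 0.056]
114 [ 0.51749817 -0.11216529  0.11962402] [ 0.49908534 -0.1267183   0.11213936] [ 0.53565182 -0.09241876  0.12410792]
38 [ 0.56081157 -0.12767338  0.12062082] [ 0.55070778 -0.13793994  0.11420641] [ 0.58654754 -0.10840258  0.12302801]
```

View pics/m8.png

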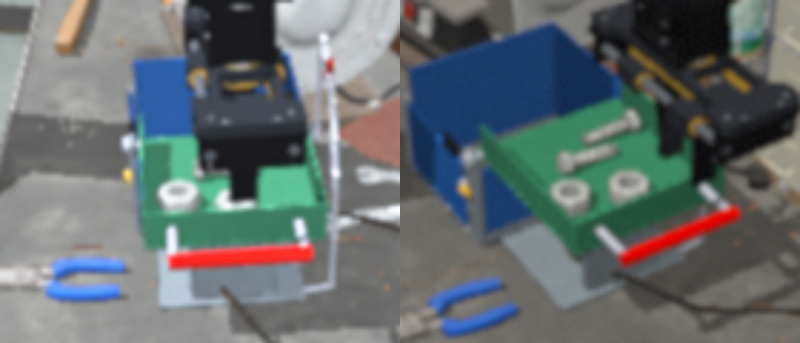

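All four parts lie in the pan (right half: nuts at (570,195) and (630,185), bolts at (588,158) and (612,127)), and the door stays shut. The open jaws stand above the red bar. I descend and grip it.

```bash
python3 -m pendant '[{"jaw":0.42,"linear":[0,0,3.2],"twist":0},{"jaw":0.42,"linear":[0,0,3.2],"twist":0},{"jaw":0.42,"linear":[0,0,3],"twist":0},{"jaw":0.42,"linear":[0,0,0],"twist":0},{"jaw":0,"linear":[0,0,0],"twist":0},{"jaw":0,"linear":[0,0,0],"twist":0},{"jaw":0,"linear":[0,0,0],"twist":0},{"jaw":0,"linear":[0,0,0],"twist":0},{"jaw":0,"linear":[0,0,0],"twist":0}]' 35
```

```text
time: 24.33
position: [0.5733, -0.2117, 0.1237]
tool_rot: [1.0, 0.027, 0.002, -0.003]
ft_force: [3.3, 9.4, 3.9]
grip_width: 0.013
grip_force: 35.0
```

```bash
python3 -m pendant '[{"jaw":0,"linear":[0,-0.1,-1.25],"twist":0},{"jaw":0,"linear":[0,-0.2,-1.25],"twist":0},{"jaw":0,"linear":[0,-0.34,-1.21],"twist":0},{"jaw":0,"linear":[0,-0.37,-1.2],"twist":0},{"jaw":0,"linear":[0,-0.42,-1.18],"twist":0},{"jaw":0,"linear":[0,-0.48,-1.15],"twist":0},{"jaw":0,"linear":[0,-0.57,-1.12],"twist":0},{"jaw":0,"linear":[0,-0.62,-1.1],"twist":0},{"jaw":0,"linear":[0,-0.68,-1.05],"twist":0}]'; python3 -m pendant '[{"jaw":0,"linear":[0,-0.75,-1.0],"twist":0},{"jaw":0,"linear":[0,-0.8,-0.97],"twist":0},{"jaw":0,"linear":[0,-0.86,-0.92],"twist":0},{"jaw":0,"linear":[0,-0.91,-0.86],"twist":0},{"jaw":0,"linear":[0,-0.96,-0.81],"twist":0},{"jaw":0,"linear":[0,-1.0,-0.76],"twist":0}]';  python3 - <<'E'
from h import *
o=robot.get_obs();print(o['position'],o['grip_width'],o['ft_force'])
p=np.array(o['position'])+[0,0,.002]; d=np.array([p[1]-.0015,p[2]-.105]); print(np.hypot(*d),np.degrees(np.arctan2(d[1],-d[0]))-4.8)
E
```

```text
time: 25.08
position: [0.5716, -0.1769, 0.2275]
tool_rot: [1.0, 0.028, 0.002, 0.001]
ft_force: [5.3, 0.3, -9.1]
grip_width: 0.0128
grip_force: 35.0
time: 25.58
position: [0.5693, -0.1274, 0.2826]
tool_rot: [1.0, 0.028, 0.004, 0.004]
ft_force: [4.9, -5.6, -4.1]
grip_width: 0.0129
grip_force: 35.0
[ 0.56929576 -0.127382    0.28256925] 0.01291197508229024 [ 4.86511408 -5.622367   -4.08926923]
0.22103322519964427 49.53191281588371
```

```bash
python3 -m pendant '[{"jaw":0,"linear":[0,-1.05,-0.7],"twist":0},{"jaw":0,"linear":[0,-1.1,-0.63],"twist":0},{"jaw":0,"linear":[0,-1.15,-0.55],"twist":0},{"jaw":0,"linear":[0,0,0],"twist":0},{"jaw":0,"linear":[0,0,0],"twist":0}]';  python3 - <<'E'
from h import *
o=robot.get_obs();print(o['position'],o['grip_width'],o['ft_force'])
p=np.array(o['position'])+[0,0,.002]; d=np.array([p[1]-.0015,p[2]-.105]); print(np.hypot(*d),np.degrees(np.arctan2(d[1],-d[0]))-4.8)
c=cam('side');P=cloud(c);hsv=cv2.cvtColor(c['color'],cv2.COLOR_BGR2HSV)
red=((hsv[...,0]<8)|(hsv[...,0]>172))&(hsv[...,1]>150)&(hsv[...,2]>90)&(P[...,0]<.64)&(P[...,0]>.5)&(P[...,1]>-.3)&(P[...,1]<0)&(P[...,2]>.1)
q=P[red];print(len(q),np.median(q,0),q.min(0),q.max(0))
g=(hsv[...,0]>65)&(hsv[...,0]<90)&(hsv[...,1]>110)&(P[...,0]<.66)&(P[...,0]>.46)&(P[...,1]>-.3)&(P[...,1]<.1)&(P[...,2]>.05);q=P[g]
# underside plane: fit y-z
if len(q)>50:
    print(len(q),q.min(0),q.max(0)); w=np.linalg.svd(q-np.median(q,0),full_matrices=False)[2][2]; print('normal',w,np.degrees(np.arctan2(abs(w[1]),abs(w[2]))))
cv2.imwrite('pics/m9.png',np.hstack([cv2.resize(c['color'][100:240,210:350],(400,400)),cv2.resize(cam('scene')['color'][110:270,210:370],(400,400))]))
E
```

```text
time: 26.0
position: [0.5678, -0.0943, 0.3044]
tool_rot: [1.0, 0.029, 0.005, 0.005]
ft_force: [-0.2, -4.3, 10.5]
grip_width: 0.0133
grip_force: 35.0
[ 0.56781929 -0.09433592  0.30441083] 0.013306424301538937 [-0.17996566 -4.26453257 10.45816441]
0.2230489747939312 59.753815966473496
187 [ 0.55123444 -0.10006891  0.30105802] [ 0.5065632  -0.11160793  0.29453013] [ 0.62179364 -0.08626397  0.30953984]
2553 [ 0.48260129 -0.11124182  0.09692526] [0.63964455 0.01029103 0.29195136]
normal [ 0.03726987 -0.88598574 -0.46221233] 62.449277737551434
```

View pics/m9.png

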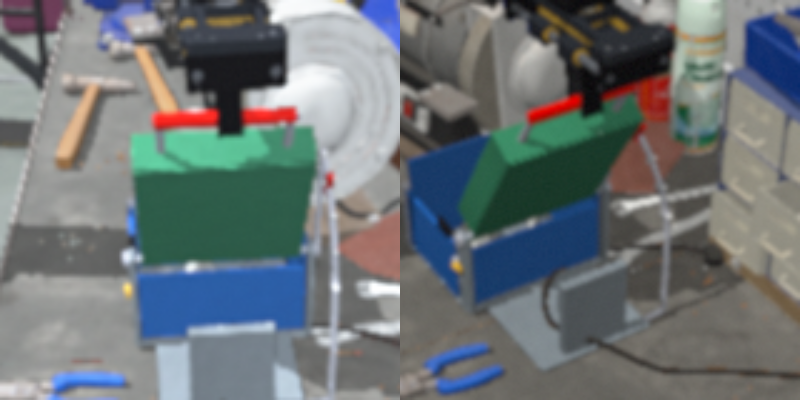

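The pan is raised with its floor close to the red tick at (328,180). I check the angle on the underside alone.

Run:
```python
from h import *
c=cam('side');P=cloud(c);hsv=cv2.cvtColor(c['color'],cv2.COLOR_BGR2HSV)
g=(hsv[...,0]>65)&(hsv[...,0]<90)&(hsv[...,1]>110)&(P[...,0]<.63)&(P[...,0]>.49)&(P[...,1]>-.3)&(P[...,1]<.1)&(P[...,2]>.12)&(P[...,2]<.225);q=P[g]
w=np.linalg.svd(q-q.mean(0),full_matrices=False)[2][2]; print(len(q),w,np.degrees(np.arctan2(np.hypot(w[0],w[1]),abs(w[2]))))
```

```text
1170 [ 0.03883987 -0.84818913 -0.52826761] 58.111521400481294
```

```bash
python3 -m pendant '[{"jaw":0,"linear":[0,-0.5,-0.25],"twist":0},{"jaw":0,"linear":[0,0,0],"twist":0},{"jaw":0,"linear":[0,0,0],"twist":0},{"jaw":0,"linear":[0,0,0],"twist":0},{"jaw":0,"linear":[0,0,0],"twist":0},{"jaw":0,"linear":[0,0,0],"twist":0},{"jaw":0,"linear":[0,0,0],"twist":0},{"jaw":0,"linear":[0,0,0],"twist":0},{"jaw":0,"linear":[0,0,0],"twist":0},{"jaw":0,"linear":[0,0,0],"twist":0},{"jaw":0,"linear":[0,0,0],"twist":0},{"jaw":0,"linear":[0,0,0],"twist":0}]'
python3 - <<'E'
from h import *
c=cam('side');P=cloud(c);hsv=cv2.cvtColor(c['color'],cv2.COLOR_BGR2HSV)
g=(hsv[...,0]>65)&(hsv[...,0]<90)&(hsv[...,1]>110)&(P[...,0]<.63)&(P[...,0]>.49)&(P[...,1]>-.3)&(P[...,1]<.1)&(P[...,2]>.12)&(P[...,2]<.225);q=P[g]
w=np.linalg.svd(q-q.mean(0),full_matrices=False)[2][2]; print(len(q),w,np.degrees(np.arctan2(np.hypot(w[0],w[1]),abs(w[2]))))
print(robot.get_obs()['position'])
E
```

```text
time: 27.15
position: [0.5676, -0.0906, 0.3063]
tool_rot: [1.0, 0.028, 0.005, 0.005]
ft_force: [1.3, -6.5, 8.0]
grip_width: 0.0128
grip_force: 35.0
1190 [ 0.03855091 -0.8583418  -0.51162798] 59.227670356547726
[ 0.56763384 -0.09063024  0.306351  ]
```

```bash
python3 -m pendant '[{"jaw":0,"linear":[0,-0.25,-0.12],"twist":0},{"jaw":0,"linear":[0,0,0],"twist":0},{"jaw":0,"linear":[0,0,0],"twist":0},{"jaw":0,"linear":[0,0,0],"twist":0},{"jaw":0,"linear":[0,0,0],"twist":0},{"jaw":0,"linear":[0,0,0],"twist":0},{"jaw":0,"linear":[0,0,0],"twist":0},{"jaw":0,"linear":[0,0,0],"twist":0},{"jaw":0,"linear":[0,0,0],"twist":0},{"jaw":0,"linear":[0,0,0],"twist":0},{"jaw":0,"linear":[0,0,0],"twist":0},{"jaw":0,"linear":[0,0,0],"twist":0}]'
python3 - <<'E'
from h import *
c=cam('side');P=cloud(c);hsv=cv2.cvtColor(c['color'],cv2.COLOR_BGR2HSV)
g=(hsv[...,0]>65)&(hsv[...,0]<90)&(hsv[...,1]>110)&(P[...,0]<.63)&(P[...,0]>.49)&(P[...,1]>-.3)&(P[...,1]<.1)&(P[...,2]>.12)&(P[...,2]<.225);q=P[g]
w=np.linalg.svd(q-q.mean(0),full_matrices=False)[2][2]; print(len(q),w,np.degrees(np.arctan2(np.hypot(w[0],w[1]),abs(w[2]))))
print(robot.get_obs()['position'])
cv2.imwrite('pics/m10.png',cv2.resize(cam('wrist')['color'],(560,420)))
E
```

```text
time: 28.2
position: [0.5675, -0.0887, 0.3073]
tool_rot: [1.0, 0.028, 0.005, 0.006]
ft_force: [0.8, -7.8, 7.1]
grip_width: 0.0127
grip_force: 35.0
1202 [ 0.03923908 -0.86339271 -0.5030043 ] 59.801037584761005
[ 0.56755851 -0.08873889  0.30735099]
```

View pics/m10.png

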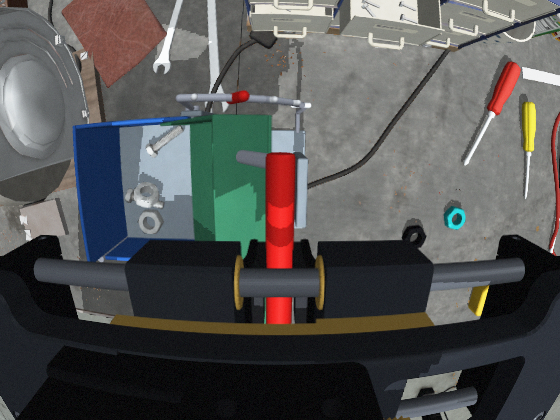

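At 59.8°, the wrist view shows the pan empty and the parts in the bin: a bolt at (168,138), a nut and bolt together at (148,195), and a nut at (148,222). I hold a little longer, then lower.

```bash
python3 -m pendant '[{"jaw":0,"linear":[0,0,0],"twist":0},{"jaw":0,"linear":[0,0,0],"twist":0},{"jaw":0,"linear":[0,0,0],"twist":0},{"jaw":0,"linear":[0,0,0],"twist":0},{"jaw":0,"linear":[0,0.75,0.37],"twist":0},{"jaw":0,"linear":[0,1.15,0.55],"twist":0},{"jaw":0,"linear":[0,1.1,0.63],"twist":0},{"jaw":0,"linear":[0,1.05,0.7],"twist":0},{"jaw":0,"linear":[0,1.0,0.76],"twist":0},{"jaw":0,"linear":[0,0.96,0.81],"twist":0},{"jaw":0,"linear":[0,0.91,0.86],"twist":0},{"jaw":0,"linear":[0,0.86,0.92],"twist":0}]'; python3 -m pendant '[{"jaw":0,"linear":[0,0.8,0.97],"twist":0},{"jaw":0,"linear":[0,0.75,1.0],"twist":0},{"jaw":0,"linear":[0,0.68,1.05],"twist":0},{"jaw":0,"linear":[0,0.62,1.1],"twist":0},{"jaw":0,"linear":[0,0.57,1.12],"twist":0},{"jaw":0,"linear":[0,0.48,1.15],"twist":0},{"jaw":0,"linear":[0,0.42,1.18],"twist":0},{"jaw":0,"linear":[0,0.37,1.2],"twist":0},{"jaw":0,"linear":[0,0.34,1.21],"twist":0},{"jaw":0,"linear":[0,0.2,1.25],"twist":0},{"jaw":0,"linear":[0,0.1,0.9],"twist":0},{"jaw":0,"linear":[0,0,0],"twist":0}]'
```

```text
time: 29.3
position: [0.5709, -0.1623, 0.248]
tool_rot: [1.0, 0.028, 0.003, 0.001]
ft_force: [4.9, 2.1, 3.1]
grip_width: 0.0127
grip_force: 35.0
time: 30.3
position: [0.5721, -0.2118, 0.126]
tool_rot: [1.0, 0.028, -0.0, -0.003]
ft_force: [2.3, 10.1, 13.0]
grip_width: 0.0132
grip_force: 35.0
```

```bash
python3 -m pendant '[{"jaw":0,"linear":[0,0,0.4],"twist":0},{"jaw":0,"linear":[0,0,0],"twist":0},{"jaw":0,"linear":[0,0,0],"twist":0}]'; python3 -m pendant '[{"jaw":0.42,"linear":[0,0,0],"twist":0},{"jaw":0.42,"linear":[0,0,0],"twist":0},{"jaw":0.42,"linear":[0,0,0],"twist":0},{"jaw":0.42,"linear":[0,0,-2],"twist":0},{"jaw":0.42,"linear":[0,0,-4],"twist":0},{"jaw":0.42,"linear":[0,0,-4],"twist":0},{"jaw":0.42,"linear":[-2,3,-4],"twist":0},{"jaw":0.42,"linear":[-3,3,-2],"twist":0},{"jaw":0.42,"linear":[-3,3,0],"twist":0},{"jaw":0.42,"linear":[-3,3,0],"twist":0},{"jaw":0.42,"linear":[0,0,0],"twist":0},{"jaw":0.42,"linear":[0,0,0],"twist":0}]'
python3 - <<'E'
from h import *
c=cam('side');P=cloud(c);hsv=cv2.cvtColor(c['color'],cv2.COLOR_BGR2HSV)
red=((hsv[...,0]<8)|(hsv[...,0]>172))&(hsv[...,1]>150)&(hsv[...,2]>90)&(P[...,0]<.64)&(P[...,0]>.5)&(P[...,1]>-.3)&(P[...,1]<-.1)&(P[...,2]>.1)
q=P[red];print('bar',len(q),np.median(q,0),q.min(0),q.max(0))
g=(hsv[...,0]>65)&(hsv[...,0]<90)&(hsv[...,1]>110)&(P[...,0]<.625)&(P[...,0]>.5)&(P[...,1]>-.12)&(P[...,1]<.0)&(P[...,2]>.09);q=P[g]
w=np.linalg.svd(q-q.mean(0),full_matrices=False)[2][2];print('floor',len(q),q.mean(0),np.degrees(np.arctan2(w[1],w[2])))
s=cam('scene');S=cloud(s);hsv=cv2.cvtColor(s['color'],cv2.COLOR_BGR2HSV)
b=(hsv[...,0]>100)&(hsv[...,0]<125)&(hsv[...,1]>120);q=S[b];k=(q[:,0]>.35)&(q[:,0]<.48)&(q[:,1]<.13)&(q[:,1]>.02)&(q[:,2]>.01)&(q[:,2]<.083);print('door',cv2.fitLine(q[k][:,:2].astype(np.float32),cv2.DIST_HUBER,0,.01,.01).ravel())
cv2.imwrite('pics/m11.png',np.hstack([cv2.resize(c['color'][120:400,170:380],(400,533)),cv2.resize(s['color'][140:420,200:410],(400,533))]))
E
python3 parts.py | grep -E "^(side|scene) \[(2|3[0-4])"
```

```text
time: 30.55
position: [0.5722, -0.2118, 0.1255]
tool_rot: [1.0, 0.028, 0.001, -0.002]
ft_force: [-2.2, 12.9, 29.9]
grip_width: 0.0129
grip_force: 35.0
time: 31.55
position: [0.4748, -0.3313, 0.2685]
tool_rot: [1.0, 0.026, -0.001, -0.001]
ft_force: [0.7, 0.2, -0.4]
grip_width: 0.037
grip_force: 0.0
bar 258 [ 0.57116246 -0.21566597  0.1272183 ] [ 0.51332615 -0.22299757  0.11833006] [ 0.6294814  -0.20498623  0.13213906]
floor 1076 [ 0.56179748 -0.05974591  0.10520097] -179.97435295476103
door [ 0.04510977 -0.998982    0.46459782  0.07829708]
side [327. 268.] top 0.027 rect [ 646. -239.] [ 10. 132.] toprect [ 648. -239.] [ 10. 128.] 57 axis -33 [94 95 97]
side [262. 294.] top 0.019 rect [ 490. -307.] [33. 36.] toprect [ 490. -306.] [33. 34.] 1 axis -83 [49 46 45]
side [277. 317.] top 0.019 rect [ 523. -375.] [37. 33.] toprect [ 523. -376.] [33. 35.] 48 axis 87 [213 209  20]
side [342. 325.] top 0.022 rect [ 657. -401.] [ 15. 106.] toprect [ 696. -425.] [ 7. 16.] 15 axis -28 [221 221 234]
side [205. 385.] top 0.03 rect [ 408. -532.] [91. 93.] toprect [ 387. -510.] [87. 27.] 35 axis -84 [ 90 165 182]
side [347. 372.] top 0.027 rect [ 633. -516.] [136.  25.] toprect [ 679. -513.] [45. 15.] 20 axis 7 [113 242 246]
side [348. 409.] top 0.03 rect [ 644. -588.] [112.  14.] toprect [ 606. -590.] [38.  8.] 10 axis 3 [ 83  89 196]
scene [336. 258.] top 0.025 rect [ 646. -239.] [ 14. 133.] toprect [ 646. -241.] [ 10. 130.] 57 axis -34 [62 67 73]
scene [299. 300.] top 0.018 rect [ 491. -308.] [37. 35.] toprect [ 491. -308.] [35. 30.] 90 axis 64 [31 31 31]
scene [327. 314.] top 0.019 rect [ 523. -376.] [37. 34.] toprect [ 524. -377.] [32. 34.] 4 axis 51 [153 155   7]
scene [299. 386.] top 0.03 rect [ 367. -509.] [57. 77.] toprect [ 381. -497.] [63. 64.] 87 axis -45 [ 33 130 154]
scene [333. 409.] top 0.012 rect [ 403. -577.] [11. 46.] toprect [ 403. -579.] [11. 42.] 11 axis -81 [123 132 143]
```

View pics/m11.png

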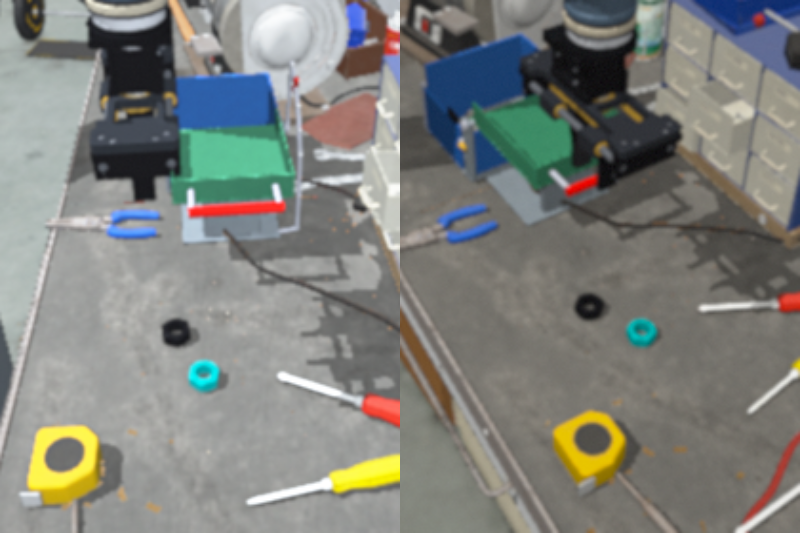

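The pan is level and empty, the bench is clear of loose parts, the door is shut, and the tape and pliers have not moved. I hand in.

```bash
python3 -c "
from rig import robot
print(robot.hand_in())"
```

```text
the job is handed in; nothing more can be done
None
```

I shut the door on its catch, tipped both nuts and both bolts (the only four there) into the bin at about 60° for two seconds, brought the pan back level, left the tape and pliers in place, and handed the job in at about 32 s.

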